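# Clear the board rack and hold its index plunger back for re-spacing

### The arm

A 6-joint arm with a two-finger parallel gripper is mounted at the origin on the work surface. World frame = base frame: x ahead of the robot, y to its left, z up, the work surface at z = 0. Lengths are in m, angles in rad, forces in N, time in s.
With the tool pointing down it reaches from about 0.375 to 0.975 m from the base axis. Payload 3.8 kg.
Tool frame: the origin (TCP) lies on the mounting face of the last link; the fingertips stand 173 mm ahead of it and the grasp point (between the pads) lies 155 mm ahead of it; z points along the fingers, y is the line along which they close (so a half turn about z gives the same grasp; the last joint's range is limited). The gripper opens to 85 mm and grips with 20 to 120 N. Pads are 22 mm wide; open, the fingers measure 114 mm over their backs; the gripper's body (76 mm by 85 mm) begins 54 mm behind the grasp point. The pads swing forward as they close: fully open they stand 13 mm farther back than shut.
Start: joints at [-1.27, 0.264, 1.604, -0, 1.274, -0.037], TCP at [0.224, -0.637, 0.405] pointing down, gripper open.
Joint ranges: [-2.63, 2.63], [-0.94, 2.18], [0.31, 2.57], [-1.31, 4.45], [0, 2.66], [-2.55, 2.55]. Speed limits (rad/s): [2.57, 2.57, 3.14, 3.14, 3.14, 3.14].

### API

Orientations are given as a rotation vector (axis times angle).
In Python, from workcell import bot gives the robot as it stands.
- The arm moves only by the tool drive_tool, never from a script. Its argument "increments" is a list of rows, each an object with "delta_pos": the shift along the tool's x, y, z in mm, a list of three; "turn": the turn about the tool's z in rad; "jaw": the opening, from -1 (shut) to 1 (fully open). A call has 1 to 8 rows; each row shifts and turns the commanded pose from where the row before left it, along the tool's axes as they then stand; what a row does not reach is not made up. A row lasts 1/12 s, in which the tool goes at most 41.7 mm and 7.16 degrees, less where a joint would pass 70% of its speed; a pose out of reach is approached as far as the arm can. A call is refused whole if a number of a shift passes 41.7 or a number of a turn 0.125, either way. A call with a gripper value outside its range is refused whole. The fingers move at their own pace and stop on an object; "grip_force" is the grip in N (left out, the last holds). Time passes only in rows, so rows that do not move let the fingers close. It gives the time, the measured TCP pose, the force, the opening and the grip force at its end, in the units of the state.
- bot.read_state(): the state, without advancing time (a new reading comes with each control period).
- bot.read_camera(name): name is "scene" or "top"; returns a dict with "pixels" (384x512x3 uint8, red, green, blue), "fovy" (degrees; the focal length in pixels is half the picture's height over the tangent of half this angle, whatever the lens; pixels are square), "cx", "cy" (the principal point, pixels), "camera_from_world" (4x4, takes a point from world to camera coordinates). Camera axes: x right, y down, z forward; pixel columns grow to the right and rows downward; lengths in m; the calibration is good to about 2 mm. A picture is of the moment at which its call begins. There is no depth.
- bot.finish_job(): hands the job in; it is judged then, once.
The state is a dict: "time": time; "q": joint angles; "joint_vel": joint speeds; "joint_torque": joint torques, N m; "tool_pos": TCP position; "tcp_rot": TCP orientation; "wrist_force": force on the tool from outside, world axes, zero at the start; "torque": the same for the moment, N m; "width": opening from 0.0 (shut) to 1.0 (fully open); "grip_force": force on a finger pad.
Only numpy, scipy, OpenCV 4.12 (cv2) and the standard library are available. Lean on these libraries where they do the work, as an engineer would, in place of code of your own. Each camera call takes 0.05 s, during which the arm holds its last target. There are 200 camera calls.

### The job

The adjustable board rack has to be set to a new width. Slide the last circuit board straight up out of its slots by the bar along its top edge, lower it upright into the empty place of the standing tray until it sits fully down, and let go of it. Only then pull the knob of the rack's index plunger up as far as it goes and keep holding it there, clear of its hole, so that I can shift the wall: finish while still holding the knob, and leave everything else on the bench where it is.

Things in the scene. Friction and masses are not known exactly. Their poses are not given: they have to be found in the camera images.
- rack: adjustable board rack, fixed: aluminium base 150 x 355 x 12 mm (rack y -250 to +105 mm), two guide rods along y, two upright black comb walls, tops 94 mm above the bench, each with five slots (pitch 22, 6 wide, 8 deep, open on top). Origin on the bench below the middle slots, z up. Outer faces: movable wall y = -89.5 mm, fixed wall y = +89.5 mm.
- rack_slot (a point): point in the rack's middle pair of slots, midway between the walls, 20 mm above the bench: the board's lower edge rests here. Axes as the rack's. The slots end 74 mm above it. The movable wall is locked by the plunger; with the plunger up it can slide along y (about 6 N of friction), which does no harm.
- board: circuit board, 3 mm thick (x), 160 long (y), 100 high (z), 0.13 to 0.24 kg, upright in the rack's middle slots, axes as the rack's, 1.5 mm play. Origin: middle of its lower edge. Along its top edge an aluminium stiffener bar, 10 mm thick, 120 mm long, 94 to 106 mm above the origin: grip it here. Components up to 12 mm out of the +x face, none above 75 mm.
- stand: black standing tray for boards, fixed, 150 x 200 mm, two pairs of upright slots 75 mm apart in x: at x = +37.5 mm taken, at x = -37.5 mm (nearer the robot) empty. Slots 10 mm wide from 12 to 60 mm above the bench, then flaring to about 24 mm at 74 mm, the top. 170 mm between its end plates. Origin: centre of its underside, on the bench, z up.
- stand_slot (a point): centre of the empty place's floor, 12 mm above the bench: where the board's origin goes; axes as the tray's. The board's length goes along y, either way round; once let go it may lean by up to 7 degrees.
- plunger (a joint): travel of the index plunger, m, straight up: 0 = pin seated 10 mm deep in its hole in the base plate, 0.015 = at the stop. The pin is clear of the hole above 0.010. A spring pulls it down with 5 N when seated, rising to 9.5 N at the stop; it snaps back when let go.
- knob: round black pull knob of the plunger, 30 mm diameter, 18 high, upright axis; origin at its centre, 70 mm above the bench when seated, rack x = 0, y = -150 mm. Below it a sleeve (25 mm diameter) on a tongue whose top is 28 mm below the seated knob's centre. The movable wall's face is 60 mm from its axis, its gussets 36 mm (at x = +-45 mm, 78 mm high). Pinch from above, best closing along the rack's x.
- board2: another finished board of the same make (same sizes as board), already standing in the far place of the standing tray; loose, leave it there
- screwdriver: 170 mm screwdriver lying on the bench in front of the rack; loose bystander
- jar: small clear jar, 40 mm diameter, 50 mm high, standing behind the plunger's end of the rack; loose bystander
- brush: 150 mm brush lying on the bench in front of the standing tray; loose bystander
- meter: hand-held multimeter lying flat, 85 x 175 x 40 mm, behind the standing tray; loose bystander
- tape: roll of tape lying flat, 84 mm diameter, 19 mm high, far side of the bench; loose bystander
- spray: aluminium spray can, 52 mm diameter, 170 mm high, far side of the bench; loose bystander
- driver: grey torque driver lying on the bench, handle 34 mm thick and 85 mm long, far side of the bench; loose bystander

How it is judged:
On the way, in this order (a step that is already met when the one before it is completed fails the run):
1. the gripped board is lifted clear of the rack's slots (z of board in the frame of rack_slot above 0.076 m and contact force between the fingers and board above 1 N), for 0.1 s.
2. the board stands fully down in the empty place of the tray and is let go (x of board in the frame of stand_slot between -0.01 and 0.01 m and y of board in the frame of stand_slot between -0.012 and 0.012 m and z of board in the frame of stand_slot between -0.004 and 0.004 m and angle between board's own z axis and vertical below 0.2 rad and contact force between the fingers and board below 0.1 N and linear speed of board below 0.02 m/s), for 0.3 s.
3. the plunger is pulled fully up and held by its knob (value of joint plunger above 0.012 m and contact force between the fingers and knob above 4 N), for 0.3 s.
At the end, for the whole second after the job is handed in: The plunger is up at least 12 of its 15 mm, still, fingers pressing on its knob with over 4 N; the board stands in the tray's empty place, its origin within 10 mm (x), 12 mm (y), 4 mm (z) of stand_slot, leaning under 0.2 rad, at rest, not touched by the fingers (all of step 2 and all of step 3 and velocity of joint plunger between -0.02 and 0.02 m/s); the arm keeps its last pose, push and grip.
It fails at once if the plunger is pulled (more than 4 mm) while the board is still in the rack (value of joint plunger above 0.004 m and z of board in the frame of rack_slot below 0.07 m and horizontal distance between board and rack_slot below 0.08 m).
It fails at once if the board is let go more than 20 mm above the floor of its place in the tray (horizontal distance between board and stand_slot below 0.03 m and z of board in the frame of stand_slot above 0.02 m and contact force between the fingers and board below 0.05 N).
It fails at once if the board is tipped by more than 0.6 rad (angle between board's own z axis and vertical above 0.6 rad).
It fails at once if a bystander is moved by more than 30 mm (distance of any of board2, screwdriver, jar, brush, meter, tape, spray, driver from where it was at the start of the episode above 0.03 m).
It also fails if it takes over 58 s, if anything falls off the work surface, if the arm or the gripper's body presses on something with over 40 N, if the wrist force passes 120 N, or if a joint passes its speed limit or range.

## Working session

There is one attempt and no reset: what is moved stays moved. The work goes in short steps, Python scripts to look and compute and a tool call to move; the robot and the scene stay as the last step left them, time stands still between calls to the robot, and variables do not carry over. Pictures are saved under pics/ and viewed, at most 10 in all, crops included, and the job is handed in when it is done.

Besides the shell and the picture viewer there is one more tool, called after "Request:" as a command line: name --argument value ..., lists and objects as JSON in quotes. drive_tool: Moves the arm, as the interface text tells. Its arguments: {"type":"object","properties":{"increments":{"type":"array"},"grip_force":{"type":"number"}},"required":["increments"]}

```bash
mkdir -p pics
cat > h.py <<'E'
import numpy as np, cv2
from workcell import bot
def snap(name,fn):
    c=bot.read_camera(name); cv2.imwrite(f'pics/{fn}.png',c['pixels'][:,:,::-1]); np.savez(f'pics/{fn}.npz',fovy=c['fovy'],cx=c['cx'],cy=c['cy'],T=c['camera_from_world']); return c
def K(c): return 192/np.tan(np.radians(float(c['fovy']))/2)
def ray(c,u,v,z):
    T=np.array(c['T'] if 'T' in c else c['camera_from_world']); R=T[:3,:3]; o=-R.T@T[:3,3]
    d=R.T@np.array([(u-c['cx'])/K(c),(v-c['cy'])/K(c),1]); return o+d*(z-o[2])/d[2]
def proj(c,p):
    T=np.array(c['T'] if 'T' in c else c['camera_from_world']); q=T[:3,:3]@np.array(p)+T[:3,3]; return K(c)*q[:2]/q[2]+[float(c['cx']),float(c['cy'])]
E
python3 - <<'E'
from h import *
for n in ('top','scene'):
    c=snap(n,n+'0'); print(n,c['fovy'],c['cx'],c['cy'],np.round(c['camera_from_world'],3).tolist())
    cv2.imwrite(f'pics/{n}0b.png',cv2.resize(c['pixels'][:,:,::-1],(800,600),interpolation=cv2.INTER_CUBIC))
s=bot.read_state(); print(s['time'],s['tool_pos'],s['tcp_rot'],s['width'])
E
```

```text
top 56.3437750191558 253.85136493563735 190.6960282963171 [[-0.002, -1.0, -0.016, 0.035], [-0.999, 0.003, -0.047, 0.571], [0.047, 0.015, -0.999, 0.788], [0.0, 0.0, 0.0, 1.0]]
scene 50.311601859398465 255.14477984481368 197.32798207494747 [[0.838, 0.545, 0.01, -0.513], [0.371, -0.556, -0.744, -0.143], [-0.4, 0.628, -0.668, 1.134], [0.0, 0.0, 0.0, 1.0]]
0.1 [ 0.22360847 -0.63654837  0.40345867] [-3.09487792e+00 -5.27757103e-01  4.09368601e-04] 0.9973660555080307
```

View pics/top0b.png

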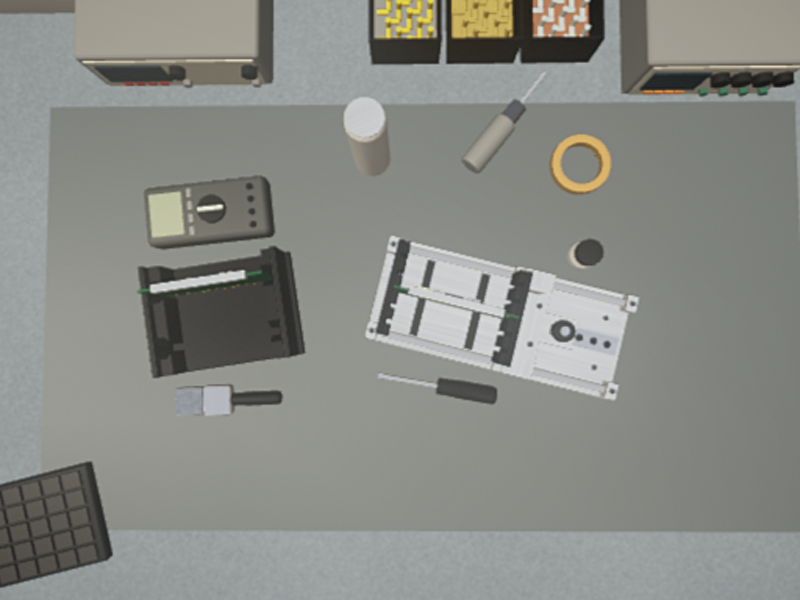

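View pics/scene0b.png

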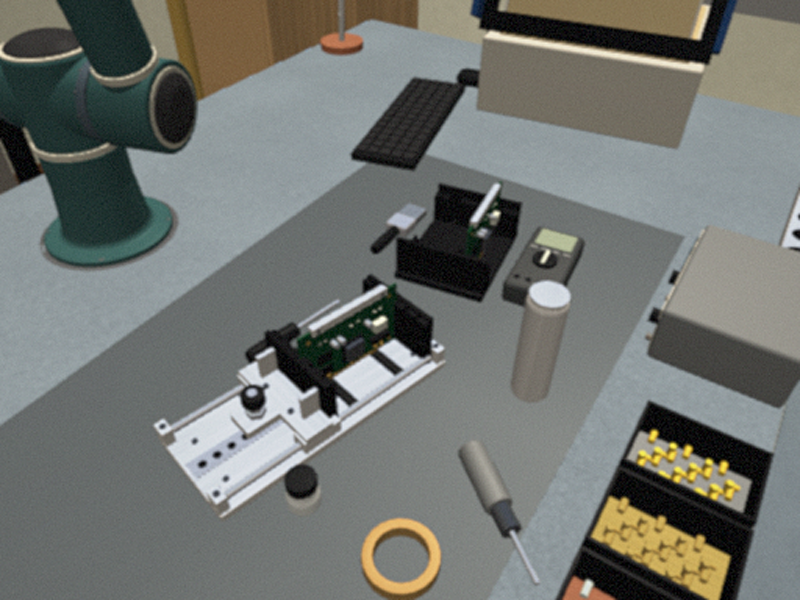

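Run:
```python
import cv2
i=cv2.imread('pics/top0.png')
cv2.imwrite('pics/c1.png',cv2.resize(i[145:265,230:420],None,fx=4,fy=4,interpolation=cv2.INTER_CUBIC))
cv2.imwrite('pics/c2.png',cv2.resize(i[150:250,80:200],None,fx=6,fy=6,interpolation=cv2.INTER_CUBIC))
```

```text
(no output)
```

View pics/c1.png

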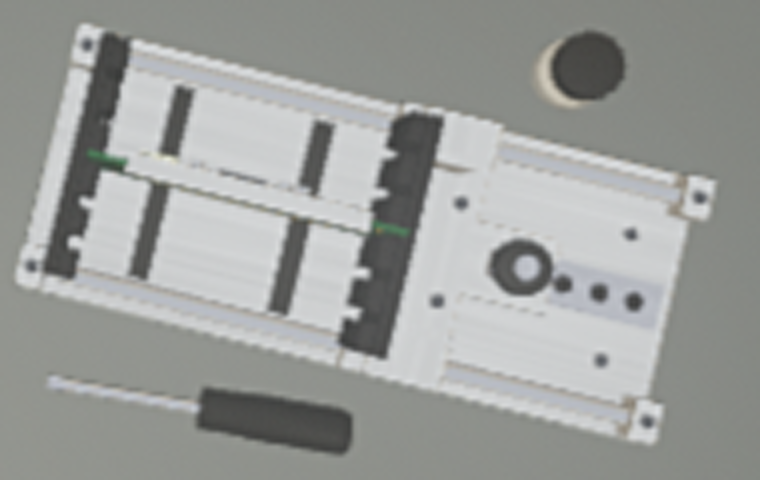

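View pics/c2.png

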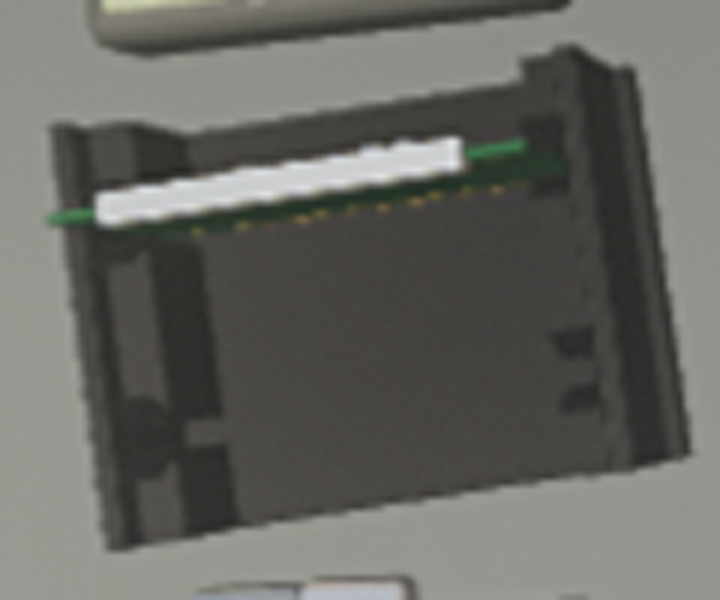

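Run:
```python
from h import *
c=dict(np.load('pics/top0.npz'))
A=lambda u,v,z: ray(c,230+(u+.5)/4-.5,145+(v+.5)/4-.5,z)
B=lambda u,v,z: ray(c,80+(u+.5)/6-.5,150+(v+.5)/6-.5,z)
def pr(n,a,b):
    d=a-b; print(n,'mid',np.round((a+b)/2,4),'len',np.linalg.norm(d[:2]).round(4),'dir',np.arctan2(d[1],d[0]).round(4))
T=c['T'];print('cam',-T[:3,:3].T@T[:3,3])
pr('board',A(88,155,.12),A(410,232,.12))
pr('bar',A(125,162,.126),A(373,226,.126))
pr('rackL holes',A(88,44,.03),A(32,265,.03)); pr('rackR holes',A(700,197,.03),A(648,421,.03))
pr('fixwall outer',A(103,34,.094),A(47,272,.094)); pr('movwall outer',A(443,117,.094),A(385,357,.094))
print('knob',A(521,267,.07),A(527,267,.082))
pr('trayL',B(52,125,.074),B(108,550,.074));pr('trayRtop',B(575,45,.074),B(632,470,.074));pr('trayRbot',B(635,68,0),B(690,455,0))
pr('b2',B(47,220,.112),B(525,147,.112))
print(bot.read_state()['q'])
```

```text
cam [0.53352077 0.0209024  0.81378774]
board mid [ 0.5614 -0.0416  0.12  ] len 0.1597 dir 1.3322
bar mid [ 0.5609 -0.0412  0.126 ] len 0.1225 dir 1.3144
rackL holes mid [0.5868 0.0532 0.03  ] len 0.1251 dir -0.2492
rackR holes mid [ 0.5018 -0.2794  0.03  ] len 0.1247 dir -0.2475
fixwall outer mid [0.5832 0.043  0.094 ] len 0.1232 dir -0.2325
movwall outer mid [ 0.5405 -0.1265  0.094 ] len 0.1236 dir -0.2487
knob [ 0.5249506  -0.18611939  0.07      ] [ 0.52508201 -0.18580887  0.082     ]
trayL mid [0.5381 0.3667 0.074 ] len 0.1487 dir 0.1503
trayRtop mid [0.5652 0.1851 0.074 ] len 0.1484 dir 0.1407
trayRbot mid [0.5668 0.1791 0.    ] len 0.1487 dir 0.1472
b2 mid [0.5879 0.2817 0.112 ] len 0.1595 dir 1.7186
[-1.26989645e+00  2.64684752e-01  1.60527967e+00  1.03050059e-05
  1.27368383e+00 -3.69057948e-02]
```

Request:
drive_tool --increments '[{"delta_pos": [0,0,0],"turn": -0.1235,"jaw": 1},{"delta_pos": [0,0,0],"turn": -0.1235,"jaw": 1},{"delta_pos": [0,0,0],"turn": -0.1235,"jaw": 1},{"delta_pos": [0,0,0],"turn": -0.1235,"jaw": 1},{"delta_pos": [0,0,0],"turn": -0.1235,"jaw": 1},{"delta_pos": [0,0,0],"turn": -0.1235,"jaw": 1},{"delta_pos": [0,0,0],"turn": -0.1235,"jaw": 1},{"delta_pos": [0,0,0],"turn": -0.1235,"jaw": 1}]'

```text
time: 0.77
tool_pos: [0.2236, -0.6367, 0.4039]
tcp_rot: [-2.469, -1.94, -0.001]
wrist_force: [-0.2, 0.1, 0.9]
width: 0.996
grip_force: 0.0
```

Request:
drive_tool --increments '[{"delta_pos": [20,5,0],"turn": 0,"jaw": 0},{"delta_pos": [38,10,0],"turn": 0,"jaw": 0},{"delta_pos": [38,10,0],"turn": 0,"jaw": 0},{"delta_pos": [38,10,0],"turn": 0,"jaw": 0},{"delta_pos": [38,10,0],"turn": 0,"jaw": 0},{"delta_pos": [38,10,0],"turn": 0,"jaw": 0},{"delta_pos": [38,10,0],"turn": 0,"jaw": 0},{"delta_pos": [38,10,0],"turn": 0,"jaw": 0}]'

```text
time: 1.43
tool_pos: [0.3661, -0.3757, 0.4042]
tcp_rot: [-2.476, -1.932, -0.0]
wrist_force: [0.3, -0.9, 0.2]
width: 0.497
grip_force: 0.0
```

Request:
drive_tool --increments '[{"delta_pos": [38,10,0],"turn": 0,"jaw": 0},{"delta_pos": [38,10,0],"turn": 0,"jaw": 0},{"delta_pos": [38,10,0],"turn": 0,"jaw": 0},{"delta_pos": [38,10,0],"turn": 0,"jaw": 0},{"delta_pos": [38,10,0],"turn": 0,"jaw": 0},{"delta_pos": [38,10,0],"turn": 0,"jaw": 0},{"delta_pos": [38,10,0],"turn": 0,"jaw": 0},{"delta_pos": [38,10,0],"turn": 0,"jaw": 0}]'

```text
time: 2.1
tool_pos: [0.5175, -0.1001, 0.4044]
tcp_rot: [-2.476, -1.933, 0.0]
wrist_force: [0.3, -0.5, -0.3]
width: 0.5
grip_force: 0.0
```

```bash
cat >> h.py <<'E'
from scipy.spatial.transform import Rotation as Ro
def to(x,y,yaw_y):
    s=bot.read_state(); M=Ro.from_rotvec(s['tcp_rot']).as_matrix(); p=np.array(s['tool_pos'])
    print('t',round(s['time'],2),'pos',p.round(4),'yawy',np.arctan2(M[1,1],M[0,1]).round(4),'tilt',M[:2,2].round(4),'w',round(s['width'],3),'F',np.round(s['wrist_force'],1),'grip',round(s['grip_force'],1))
    d=np.array([x-p[0],y-p[1],0]); g=M.T@d*1000
    print('delta tool mm',g.round(1),'turn',round(-(yaw_y-np.arctan2(M[1,1],M[0,1])),4),'q',np.round(s['q'],2))
E
python3 -c "
from h import *
to(.5612,-.0414,-.245)"
```

```text
t 2.1 pos [ 0.5175 -0.1001  0.4044] yawy -0.2449 tilt [-0.0004  0.    ] w 0.5 F [ 0.3 -0.5 -0.3] grip 0.0
delta tool mm [67.5 28.2 -0. ] turn 0.0001 q [-0.24 -0.02  1.92 -0.    1.24  0.01]
```

Request:
drive_tool --increments '[{"delta_pos": [33,14,0],"turn": 0,"jaw": 0},{"delta_pos": [22,9,0],"turn": 0,"jaw": 0},{"delta_pos": [10,4,0],"turn": 0,"jaw": 0},{"delta_pos": [0,0,15],"turn": 0,"jaw": 0},{"delta_pos": [0,0,25],"turn": 0,"jaw": 0},{"delta_pos": [0,0,20],"turn": 0,"jaw": 0},{"delta_pos": [0,0,0],"turn": 0,"jaw": 0},{"delta_pos": [0,0,0],"turn": 0,"jaw": 0}]'

```text
time: 2.77
tool_pos: [0.5582, -0.0459, 0.3431]
tcp_rot: [-2.474, -1.931, 0.005]
wrist_force: [-0.3, -0.4, 0.6]
width: 0.501
grip_force: 0.0
```

```bash
python3 -c "
from h import *
to(.5612,-.0414,-.245)
a=snap('scene','s1')['pixels'];b=snap('top','t1')['pixels']
i=np.hstack([cv2.resize(x,(400,500)) for x in (a[130:320,110:310],b[110:265,200:330])]);cv2.imwrite('pics/l1.png',i[:,:,::-1])"
```

```text
t 2.77 pos [ 0.5582 -0.0459  0.3431] yawy -0.2454 tilt [-0.0042  0.0003] w 0.501 F [-0.3 -0.4  0.6] grip 0.0
delta tool mm [ 5.1  1.8 -0. ] turn -0.0004 q [-0.13  0.1   1.92 -0.    1.13  0.12]
```

View pics/l1.png

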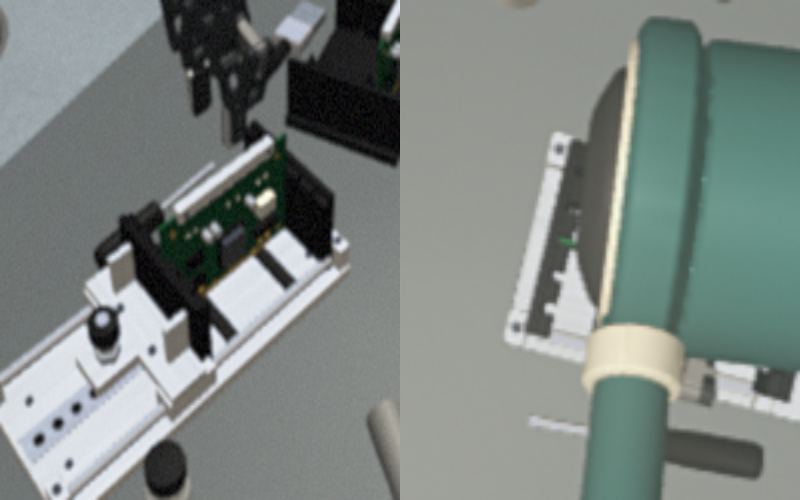

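Left half: the open fingers (tips about (200,110) and (232,140)) hang above the bar, which runs from (175,215) to (272,145); the jaws straddle its line. Right half: the arm hides the rack from above. I'll descend and grip.

Request:
drive_tool --increments '[{"delta_pos": [4,1.5,10],"turn": 0,"jaw": 0},{"delta_pos": [0,0,20],"turn": 0,"jaw": 0},{"delta_pos": [0,0,20],"turn": 0,"jaw": 0},{"delta_pos": [0,0,12],"turn": 0,"jaw": 0},{"delta_pos": [0,0,5],"turn": 0,"jaw": 0},{"delta_pos": [0,0,0],"turn": 0,"jaw": 0},{"delta_pos": [0,0,0],"turn": 0,"jaw": 0}]'

```text
time: 3.45
tool_pos: [0.562, -0.0421, 0.2782]
tcp_rot: [2.476, 1.933, 0.001]
wrist_force: [0.0, -0.2, 0.1]
width: 0.504
grip_force: 0.0
```

```bash
python3 -c "
from h import *
to(.5612,-.0414,-.245)"
```

```text
t 3.45 pos [ 0.562  -0.0421  0.2782] yawy -0.2451 tilt [ 0.0007 -0.    ] w 0.504 F [ 0.  -0.2  0.1] grip 0.0
delta tool mm [ 0.5 -0.9 -0. ] turn -0.0001 q [-0.12  0.17  1.97  0.    1.01  0.13]
```

Request:
drive_tool --increments '[{"delta_pos": [0,-0.8,3],"turn": 0,"jaw": 0},{"delta_pos": [0,0,0],"turn": 0,"jaw": -0.6},{"delta_pos": [0,0,0],"turn": 0,"jaw": -0.8},{"delta_pos": [0,0,0],"turn": 0,"jaw": -1},{"delta_pos": [0,0,0],"turn": 0,"jaw": -1},{"delta_pos": [0,0,0],"turn": 0,"jaw": -1},{"delta_pos": [0,0,0],"turn": 0,"jaw": -1},{"delta_pos": [0,0,0],"turn": 0,"jaw": -1}]' --grip_force 50

```text
time: 4.12
tool_pos: [0.5612, -0.0419, 0.2755]
tcp_rot: [2.475, 1.933, 0.002]
wrist_force: [-0.4, -0.6, 5.0]
width: 0.107
grip_force: 50.5
```

```bash
python3 -c "
from h import *
to(.5612,-.0414,-.245)"
```

```text
t 4.12 pos [ 0.5612 -0.0419  0.2755] yawy -0.2451 tilt [ 0.0015 -0.0002] w 0.107 F [-0.4 -0.6  5. ] grip 50.5
delta tool mm [ 0.5 -0.1 -0. ] turn -0.0001 q [-0.12  0.17  1.97  0.    1.    0.13]
```

Request:
drive_tool --increments '[{"delta_pos": [0,0,-5],"turn": 0,"jaw": -1},{"delta_pos": [0,0,-8],"turn": 0,"jaw": -1},{"delta_pos": [0,0,-10],"turn": 0,"jaw": -1},{"delta_pos": [0,0,-12],"turn": 0,"jaw": -1},{"delta_pos": [0,0,-12],"turn": 0,"jaw": -1},{"delta_pos": [0,0,-12],"turn": 0,"jaw": -1},{"delta_pos": [0,0,-12],"turn": 0,"jaw": -1},{"delta_pos": [0,0,-12],"turn": 0,"jaw": -1}]'

```text
time: 4.78
tool_pos: [0.5605, -0.0418, 0.3592]
tcp_rot: [-2.476, -1.933, 0.0]
wrist_force: [2.0, -0.2, -2.7]
width: 0.103
grip_force: 49.6
```

Request:
drive_tool --increments '[{"delta_pos": [0,0,-12],"turn": 0,"jaw": -1},{"delta_pos": [0,0,-12],"turn": 0,"jaw": -1},{"delta_pos": [0,0,-12],"turn": 0,"jaw": -1},{"delta_pos": [0,0,-10],"turn": 0,"jaw": -1},{"delta_pos": [0,0,-5],"turn": 0,"jaw": -1},{"delta_pos": [0,0,0],"turn": 0,"jaw": -1},{"delta_pos": [0,0,0],"turn": 0,"jaw": -1}]'

```text
time: 5.37
tool_pos: [0.5608, -0.0418, 0.4088]
tcp_rot: [2.476, 1.933, 0.0]
wrist_force: [-0.2, -0.0, -2.7]
width: 0.101
grip_force: 49.7
```

```bash
python3 -c "
from h import *
to(.5149,.2715,.146)
a=snap('scene','s2')['pixels']
cv2.imwrite('pics/l2.png',cv2.resize(a[60:300,100:420],(800,600))[:,:,::-1])"
```

```text
t 5.37 pos [ 0.5608 -0.0418  0.4088] yawy -0.245 tilt [ 0.0002 -0.    ] w 0.101 F [-0.2 -0.  -2.7] grip 49.7
delta tool mm [ 292.9 -120.5   -0. ] turn -0.391 q [-0.12  0.05  1.84 -0.    1.25  0.13]
```

View pics/l2.png

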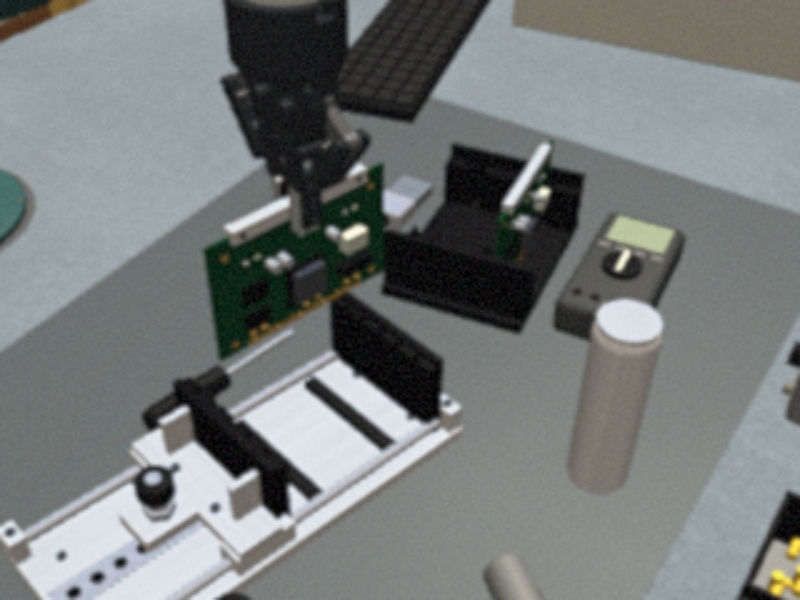

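The lifted board hangs level at (300,260), clear of both comb walls; the tray's empty place at about (450,230) is free. I'll turn to the tray's yaw and carry it over.

Request:
drive_tool --increments '[{"delta_pos": [0,0,0],"turn": -0.05,"jaw": -1},{"delta_pos": [0,0,0],"turn": -0.08,"jaw": -1},{"delta_pos": [0,0,0],"turn": -0.08,"jaw": -1},{"delta_pos": [0,0,0],"turn": -0.08,"jaw": -1},{"delta_pos": [0,0,0],"turn": -0.06,"jaw": -1},{"delta_pos": [0,0,0],"turn": -0.041,"jaw": -1},{"delta_pos": [10,0,0],"turn": 0,"jaw": -1},{"delta_pos": [20,0,0],"turn": 0,"jaw": -1}]'

```text
time: 6.08
tool_pos: [0.5563, -0.0128, 0.4075]
tcp_rot: [-2.057, -2.373, 0.003]
wrist_force: [0.5, 0.8, -2.4]
width: 0.104
grip_force: 49.6
```

Request:
drive_tool --increments '[{"delta_pos": [28,0,0],"turn": 0,"jaw": -1},{"delta_pos": [32,0,0],"turn": 0,"jaw": -1},{"delta_pos": [32,0,0],"turn": 0,"jaw": -1},{"delta_pos": [32,0,0],"turn": 0,"jaw": -1},{"delta_pos": [32,0,0],"turn": 0,"jaw": -1},{"delta_pos": [32,0,0],"turn": 0,"jaw": -1},{"delta_pos": [32,0,0],"turn": 0,"jaw": -1},{"delta_pos": [25,0,0],"turn": 0,"jaw": -1}]'

```text
time: 6.75
tool_pos: [0.5195, 0.2329, 0.4078]
tcp_rot: [-2.053, -2.376, 0.001]
wrist_force: [0.2, -0.3, -2.1]
width: 0.104
grip_force: 49.6
```

Request:
drive_tool --increments '[{"delta_pos": [18,0,0],"turn": 0,"jaw": -1},{"delta_pos": [12,0,0],"turn": 0,"jaw": -1},{"delta_pos": [7,0,0],"turn": 0,"jaw": -1},{"delta_pos": [0,0,0],"turn": 0,"jaw": -1},{"delta_pos": [0,0,0],"turn": 0,"jaw": -1},{"delta_pos": [0,0,0],"turn": 0,"jaw": -1}]'

```text
time: 7.25
tool_pos: [0.5155, 0.266, 0.4085]
tcp_rot: [2.055, 2.376, -0.001]
wrist_force: [1.0, -0.1, -1.5]
width: 0.109
grip_force: 49.6
```

```bash
python3 -c "
from h import *
to(.5149,.2715,.146)"
```

```text
t 7.25 pos [0.5155 0.266  0.4085] yawy 0.145 tilt [-0.0003 -0.0007] w 0.109 F [ 1.  -0.1 -1.5] grip 49.6
delta tool mm [ 5.5  0.2 -0. ] turn -0.001 q [ 0.43  0.08  1.81 -0.    1.25  0.29]
```

Request:
drive_tool --increments '[{"delta_pos": [5.5,0,5],"turn": 0,"jaw": -1},{"delta_pos": [0,0,15],"turn": 0,"jaw": -1},{"delta_pos": [0,0,20],"turn": 0,"jaw": -1},{"delta_pos": [0,0,14],"turn": 0,"jaw": -1},{"delta_pos": [0,0,8],"turn": 0,"jaw": -1},{"delta_pos": [0,0,0],"turn": 0,"jaw": -1},{"delta_pos": [0,0,0],"turn": 0,"jaw": -1}]'

```text
time: 7.83
tool_pos: [0.5147, 0.2719, 0.3463]
tcp_rot: [-2.054, -2.376, 0.001]
wrist_force: [1.1, 0.2, -2.8]
width: 0.104
grip_force: 49.6
```

```bash
python3 -c "
from h import *
to(.5149,.2715,.146)
a=snap('scene','s3')['pixels'];b=snap('top','t3')['pixels']
i=np.hstack([cv2.resize(x,(400,480)) for x in (a[60:228,220:360],b[120:270,70:195])]);cv2.imwrite('pics/l3.png',i[:,:,::-1])"
```

```text
t 7.83 pos [0.5147 0.2719 0.3463] yawy 0.1452 tilt [-0.0009 -0.0004] w 0.104 F [ 1.1  0.2 -2.8] grip 49.6
delta tool mm [-0.4  0.2 -0. ] turn -0.0008 q [0.44 0.13 1.87 0.   1.14 0.3 ]
```

View pics/l3.png

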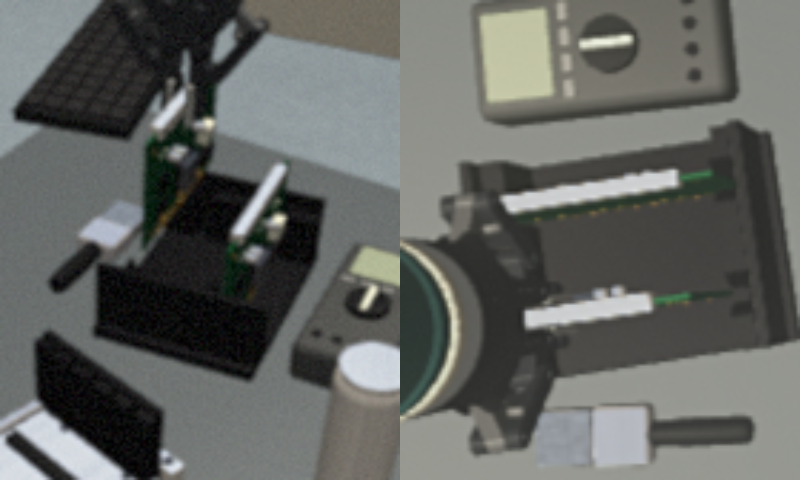

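Left: the board hangs over the near place, parallel to board2. Right: its lower right corner at (735,295) sits between the slot cheeks at (740,278) and (740,305), so it is aligned; I'll lower it.

Request:
drive_tool --increments '[{"delta_pos": [0,0,6],"turn": 0,"jaw": -1},{"delta_pos": [0,0,10],"turn": 0,"jaw": -1},{"delta_pos": [0,0,10],"turn": 0,"jaw": -1},{"delta_pos": [0,0,10],"turn": 0,"jaw": -1},{"delta_pos": [0,0,6],"turn": 0,"jaw": -1},{"delta_pos": [0,0,0],"turn": 0,"jaw": -1},{"delta_pos": [0,0,0],"turn": 0,"jaw": -1}]'

```text
time: 8.52
tool_pos: [0.5142, 0.2722, 0.3035]
tcp_rot: [-2.053, -2.377, 0.003]
wrist_force: [-0.9, 0.1, -1.5]
width: 0.106
grip_force: 49.6
```

```bash
python3 -c "
from h import *
to(.5149,.2715,.146)"
```

```text
t 8.52 pos [0.5142 0.2722 0.3035] yawy 0.146 tilt [-0.0019 -0.0009] w 0.106 F [-0.9  0.1 -1.5] grip 49.6
delta tool mm [-0.7  0.6 -0. ] turn 0.0 q [0.44 0.17 1.91 0.   1.06 0.3 ]
```

Request:
drive_tool --increments '[{"delta_pos": [0,0,6],"turn": 0,"jaw": -1},{"delta_pos": [0,0,8],"turn": 0,"jaw": -1},{"delta_pos": [0,0,8],"turn": 0,"jaw": -1},{"delta_pos": [0,0,6],"turn": 0,"jaw": -1},{"delta_pos": [0,0,4],"turn": 0,"jaw": -1},{"delta_pos": [0,0,2],"turn": 0,"jaw": -1},{"delta_pos": [0,0,0],"turn": 0,"jaw": -1},{"delta_pos": [0,0,0],"turn": 0,"jaw": -1}]'

```text
time: 9.18
tool_pos: [0.5146, 0.2723, 0.2707]
tcp_rot: [-2.053, -2.378, -0.0]
wrist_force: [-0.2, 0.2, -1.3]
width: 0.107
grip_force: 49.6
```

```bash
python3 -c "
from h import *
to(.5149,.2715,.146)"
```

```text
t 9.18 pos [0.5146 0.2723 0.2707] yawy 0.146 tilt [-0.  0.] w 0.107 F [-0.2  0.2 -1.3] grip 49.6
delta tool mm [-0.9  0.1 -0. ] turn 0.0 q [0.44 0.21 1.93 0.   1.   0.3 ]
```

Request:
drive_tool --increments '[{"delta_pos": [0,0,1.5],"turn": 0,"jaw": -1},{"delta_pos": [0,0,1.5],"turn": 0,"jaw": -1},{"delta_pos": [0,0,0],"turn": 0,"jaw": -1},{"delta_pos": [0,0,0],"turn": 0,"jaw": -1}]'

```text
time: 9.52
tool_pos: [0.5146, 0.2723, 0.2678]
tcp_rot: [2.053, 2.378, 0.0]
wrist_force: [0.7, -0.1, -1.9]
width: 0.109
grip_force: 49.6
```

Request:
drive_tool --increments '[{"delta_pos": [0,0,1.5],"turn": 0,"jaw": -1},{"delta_pos": [0,0,0],"turn": 0,"jaw": -1},{"delta_pos": [0,0,0],"turn": 0,"jaw": -1}]'

```text
time: 9.77
tool_pos: [0.5151, 0.2724, 0.2675]
tcp_rot: [2.053, 2.377, 0.002]
wrist_force: [-1.2, -1.0, 5.3]
width: 0.105
grip_force: 50.6
```

Request:
drive_tool --increments '[{"delta_pos": [0,0,0],"turn": 0,"jaw": -0.7},{"delta_pos": [0,0,0],"turn": 0,"jaw": -0.4},{"delta_pos": [0,0,0],"turn": 0,"jaw": -0.2},{"delta_pos": [0,0,0],"turn": 0,"jaw": 0},{"delta_pos": [0,0,0],"turn": 0,"jaw": 0},{"delta_pos": [0,0,0],"turn": 0,"jaw": 0},{"delta_pos": [0,0,0],"turn": 0,"jaw": 0},{"delta_pos": [0,0,0],"turn": 0,"jaw": 0}]'

```text
time: 10.43
tool_pos: [0.5146, 0.2723, 0.2661]
tcp_rot: [-2.053, -2.378, 0.0]
wrist_force: [-0.2, 0.5, 0.2]
width: 0.507
grip_force: 0.0
```

Request:
drive_tool --increments '[{"delta_pos": [0,0,-5],"turn": 0,"jaw": 0},{"delta_pos": [0,0,-15],"turn": 0,"jaw": 0},{"delta_pos": [0,0,-30],"turn": 0,"jaw": 0},{"delta_pos": [0,0,-35],"turn": 0,"jaw": 0},{"delta_pos": [0,0,-30],"turn": 0,"jaw": 0},{"delta_pos": [0,0,-15],"turn": 0,"jaw": 0},{"delta_pos": [0,0,0],"turn": 0,"jaw": 0},{"delta_pos": [0,0,0],"turn": 0,"jaw": 0}]'

```text
time: 11.1
tool_pos: [0.5149, 0.2724, 0.3978]
tcp_rot: [2.053, 2.377, 0.005]
wrist_force: [-0.3, 0.1, -0.0]
width: 0.501
grip_force: 0.0
```

```bash
python3 -c "
from h import *
to(.525,-.1865,-.245)
a=snap('scene','s4')['pixels'];b=snap('top','t4')['pixels']
i=np.hstack([cv2.resize(x,(400,480)) for x in (a[60:228,220:360],b[120:270,70:195])]);cv2.imwrite('pics/l4.png',i[:,:,::-1])"
```

```text
t 11.1 pos [0.5149 0.2724 0.3978] yawy 0.146 tilt [0.0029 0.0014] w 0.501 F [-0.3  0.1 -0. ] grip 0.0
delta tool mm [-455.5  -56.7   -0.6] turn 0.391 q [ 0.44  0.09  1.82 -0.    1.23  0.3 ]
```

View pics/l4.png

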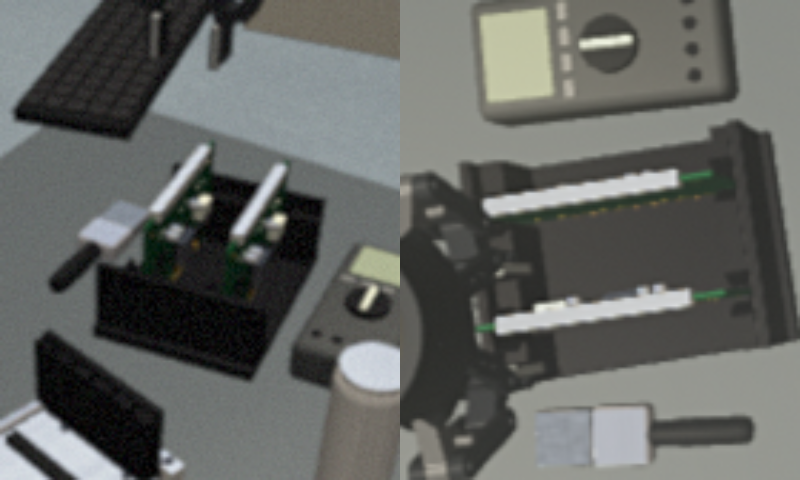

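The board stands fully down in the near place, parallel to board2 and level with it (bar from (495,325) to (690,297) in the right half); the fingers are clear. On to the knob.

Request:
drive_tool --increments '[{"delta_pos": [0,0,0],"turn": 0.08,"jaw": 0.4},{"delta_pos": [0,0,0],"turn": 0.11,"jaw": 0.4},{"delta_pos": [0,0,0],"turn": 0.11,"jaw": 0.4},{"delta_pos": [0,0,0],"turn": 0.091,"jaw": 0.4},{"delta_pos": [-15,4,0],"turn": 0,"jaw": 0.4},{"delta_pos": [-30,8,0],"turn": 0,"jaw": 0.4},{"delta_pos": [-38,11,0],"turn": 0,"jaw": 0.4},{"delta_pos": [-38,11,0],"turn": 0,"jaw": 0.4}]'

```text
time: 11.87
tool_pos: [0.5173, 0.1452, 0.3941]
tcp_rot: [-2.471, -1.938, 0.005]
wrist_force: [1.6, -0.2, -0.1]
width: 0.7
grip_force: 0.0
```

Request:
drive_tool --increments '[{"delta_pos": [-38,11,0],"turn": 0,"jaw": 0.4},{"delta_pos": [-38,11,0],"turn": 0,"jaw": 0.4},{"delta_pos": [-38,11,0],"turn": 0,"jaw": 0.4},{"delta_pos": [-38,11,0],"turn": 0,"jaw": 0.4},{"delta_pos": [-38,11,0],"turn": 0,"jaw": 0.4},{"delta_pos": [-38,10,0],"turn": 0,"jaw": 0.4},{"delta_pos": [-38,10,0],"turn": 0,"jaw": 0.4},{"delta_pos": [-30,8,0],"turn": 0,"jaw": 0.4}]'

```text
time: 12.53
tool_pos: [0.5255, -0.1638, 0.3944]
tcp_rot: [-2.474, -1.933, 0.004]
wrist_force: [-0.0, -0.6, 0.6]
width: 0.703
grip_force: 0.0
```

Request:
drive_tool --increments '[{"delta_pos": [-15,4,0],"turn": 0,"jaw": 0.4},{"delta_pos": [0,0,0],"turn": 0,"jaw": 0.4},{"delta_pos": [0,0,0],"turn": 0,"jaw": 0.4},{"delta_pos": [0,0,0],"turn": 0,"jaw": 0.4}]'

```text
time: 12.87
tool_pos: [0.5266, -0.1758, 0.395]
tcp_rot: [-2.474, -1.932, 0.001]
wrist_force: [-0.3, 0.5, 0.1]
width: 0.702
grip_force: 0.0
```

```bash
python3 -c "
from h import *
to(.525,-.1865,-.245)"
```

```text
t 12.87 pos [ 0.5266 -0.1758  0.395 ] yawy -0.2445 tilt [-0.0022  0.0013] w 0.702 F [-0.3  0.5  0.1] grip 0.0
delta tool mm [-10.7   1.1  -0. ] turn 0.0005 q [-0.37  0.05  1.87  0.    1.23 -0.12]
```

Request:
drive_tool --increments '[{"delta_pos": [-10.5,1,5],"turn": 0,"jaw": 0.4},{"delta_pos": [0,0,20],"turn": 0,"jaw": 0.4},{"delta_pos": [0,0,30],"turn": 0,"jaw": 0.4},{"delta_pos": [0,0,35],"turn": 0,"jaw": 0.4},{"delta_pos": [0,0,25],"turn": 0,"jaw": 0.4},{"delta_pos": [0,0,12],"turn": 0,"jaw": 0.4},{"delta_pos": [0,0,0],"turn": 0,"jaw": 0.4},{"delta_pos": [0,0,0],"turn": 0,"jaw": 0.4}]'

```text
time: 13.53
tool_pos: [0.5257, -0.1862, 0.269]
tcp_rot: [-2.474, -1.934, 0.001]
wrist_force: [0.6, -1.0, 0.2]
width: 0.702
grip_force: 0.0
```

```bash
python3 -c "
from h import *
to(.525,-.1865,-.245)
a=snap('scene','s5')['pixels']
cv2.imwrite('pics/l5.png',cv2.resize(a[180:330,70:270],(800,600),interpolation=cv2.INTER_CUBIC)[:,:,::-1])"
```

```text
t 13.53 pos [ 0.5257 -0.1862  0.269 ] yawy -0.2437 tilt [-0.0009  0.0003] w 0.702 F [ 0.6 -1.   0.2] grip 0.0
delta tool mm [-0.5 -0.6  0. ] turn 0.0013 q [-0.39  0.17  1.99 -0.    0.99 -0.14]
```

View pics/l5.png

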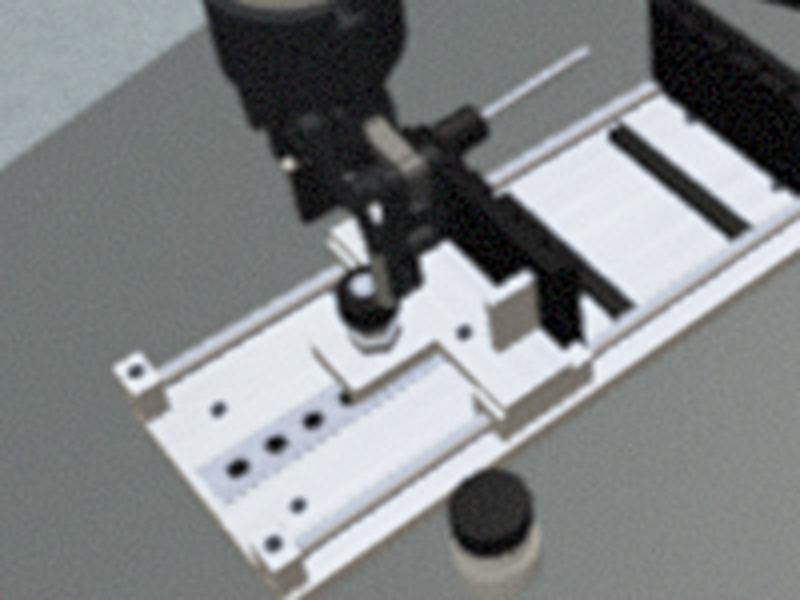

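The open fingers (near tip about (395,290), far tip about (310,210)) bracket the knob at (365,295) from above, with wall and gussets clear. I'll go down over it and check the force.

Request:
drive_tool --increments '[{"delta_pos": [-0.5,-0.6,6],"turn": 0,"jaw": 0.4},{"delta_pos": [0,0,8],"turn": 0,"jaw": 0.4},{"delta_pos": [0,0,8],"turn": 0,"jaw": 0.4},{"delta_pos": [0,0,8],"turn": 0,"jaw": 0.4},{"delta_pos": [0,0,8],"turn": 0,"jaw": 0.4},{"delta_pos": [0,0,5],"turn": 0,"jaw": 0.4},{"delta_pos": [0,0,2],"turn": 0,"jaw": 0.4},{"delta_pos": [0,0,0],"turn": 0,"jaw": 0.4}]'

```text
time: 14.25
tool_pos: [0.5245, -0.1868, 0.2231]
tcp_rot: [-2.475, -1.932, 0.002]
wrist_force: [0.1, -0.8, -0.2]
width: 0.703
grip_force: 0.0
```

Request:
drive_tool --increments '[{"delta_pos": [0,0,0],"turn": 0,"jaw": 0},{"delta_pos": [0,0,0],"turn": 0,"jaw": -0.2},{"delta_pos": [0,0,0],"turn": 0,"jaw": -0.4},{"delta_pos": [0,0,0],"turn": 0,"jaw": -1},{"delta_pos": [0,0,0],"turn": 0,"jaw": -1},{"delta_pos": [0,0,0],"turn": 0,"jaw": -1},{"delta_pos": [0,0,0],"turn": 0,"jaw": -1},{"delta_pos": [0,0,0],"turn": 0,"jaw": -1}]' --grip_force 70

```text
time: 14.92
tool_pos: [0.5253, -0.1871, 0.2249]
tcp_rot: [2.475, 1.933, 0.001]
wrist_force: [-0.8, 0.1, 5.2]
width: 0.327
grip_force: 68.9
```

```bash
python3 -c "
from h import *
to(.525,-.1865,-.245)"
```

```text
t 14.92 pos [ 0.5253 -0.1871  0.2249] yawy -0.245 tilt [ 0.0012 -0.0005] w 0.327 F [-0.8  0.1  5.2] grip 68.9
delta tool mm [ 0.5 -0.4 -0. ] turn -0.0 q [-0.39  0.22  2.02  0.    0.9  -0.14]
```

Request:
drive_tool --increments '[{"delta_pos": [0,0,-3],"turn": 0,"jaw": -1},{"delta_pos": [0,0,-3],"turn": 0,"jaw": -1},{"delta_pos": [0,0,-3],"turn": 0,"jaw": -1},{"delta_pos": [0,0,-3],"turn": 0,"jaw": -1},{"delta_pos": [0,0,-2],"turn": 0,"jaw": -1},{"delta_pos": [0,0,0],"turn": 0,"jaw": -1},{"delta_pos": [0,0,0],"turn": 0,"jaw": -1}]'

```text
time: 15.5
tool_pos: [0.5251, -0.187, 0.2374]
tcp_rot: [2.476, 1.933, 0.001]
wrist_force: [4.8, -2.7, -8.4]
width: 0.329
grip_force: 69.6
```

```bash
python3 -c "
from h import *
to(.525,-.1865,-.245)"
```

```text
t 15.5 pos [ 0.5251 -0.187   0.2374] yawy -0.2451 tilt [ 0.0008 -0.0003] w 0.329 F [ 4.8 -2.7 -8.4] grip 69.6
delta tool mm [ 0.5 -0.2 -0. ] turn -0.0001 q [-0.39  0.21  2.01  0.    0.93 -0.14]
```

Request:
drive_tool --increments '[{"delta_pos": [0,0,-1.5],"turn": 0,"jaw": -1},{"delta_pos": [0,0,-1.5],"turn": 0,"jaw": -1},{"delta_pos": [0,0,0],"turn": 0,"jaw": -1},{"delta_pos": [0,0,0],"turn": 0,"jaw": -1},{"delta_pos": [0,0,0],"turn": 0,"jaw": -1}]'

```text
time: 15.92
tool_pos: [0.5251, -0.187, 0.2401]
tcp_rot: [2.476, 1.933, 0.001]
wrist_force: [6.7, -1.8, -10.5]
width: 0.325
grip_force: 71.3
```

Request:
drive_tool --increments '[{"delta_pos": [0,0,-1],"turn": 0,"jaw": -1},{"delta_pos": [0,0,0],"turn": 0,"jaw": -1},{"delta_pos": [0,0,0],"turn": 0,"jaw": -1},{"delta_pos": [0,0,0],"turn": 0,"jaw": -1},{"delta_pos": [0,0,0],"turn": 0,"jaw": -1}]'

```text
time: 16.33
tool_pos: [0.525, -0.187, 0.2401]
tcp_rot: [2.476, 1.933, 0.001]
wrist_force: [7.9, -3.6, -15.4]
width: 0.33
grip_force: 70.7
```

Request:
drive_tool --increments '[{"delta_pos": [0,0,0],"turn": 0,"jaw": -1},{"delta_pos": [0,0,0],"turn": 0,"jaw": -1},{"delta_pos": [0,0,0],"turn": 0,"jaw": -1},{"delta_pos": [0,0,0],"turn": 0,"jaw": -1}]'

```text
time: 16.67
tool_pos: [0.525, -0.187, 0.2402]
tcp_rot: [2.476, 1.933, 0.001]
wrist_force: [7.3, -3.5, -15.5]
width: 0.327
grip_force: 70.7
```

```bash
python3 -c "
from h import *
to(.525,-.1865,-.245)
a=snap('scene','s6')['pixels']
cv2.imwrite('pics/l6.png',cv2.resize(a[90:330,70:390],(800,600),interpolation=cv2.INTER_CUBIC)[:,:,::-1])"
```

```text
t 16.67 pos [ 0.525  -0.187   0.2402] yawy -0.2451 tilt [ 0.0006 -0.0001] w 0.327 F [  7.3  -3.5 -15.5] grip 70.7
delta tool mm [ 0.5 -0.1 -0. ] turn -0.0001 q [-0.39  0.2   2.01  0.    0.93 -0.14]
```

View pics/l6.png

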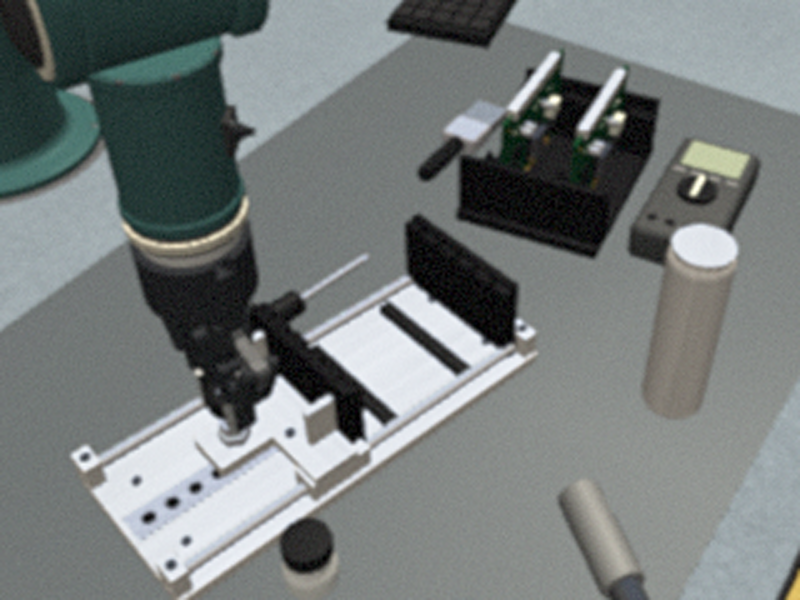

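The knob is held above the sleeve at (233,425), both boards stand in the tray at (530,110) and (600,120), and the bystanders are undisturbed. I'm handing in the job.

```bash
python3 -c "
from workcell import bot
print(bot.finish_job())"
```

```text
the job is handed in; nothing more can be done
None
```

I put the board in the tray's empty place and let go of it; the gripper now holds the plunger knob at its upper stop. I handed the job in at about 17 s of the 58 s; no verdict came back.

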